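# Stand the slumped meter and carton back up

## Task

The handheld meter and the small carton have slumped back against the front of the power supply. With the fingertips, push each one forward from behind its upper part, gently, until it tips back onto its bottom and stands upright by itself, its foot about where it is now and clear of the power supply. Do not pick either one up or let it fall over, and leave the bottle, the beaker, the vial and the supply as they are.

Things in the scene. Friction and masses are not known exactly. Their poses are not given: they have to be found in the camera images.
- meter: Handheld meter, black case, grey front with display and dial: a block 50 mm thick (x), 85 wide (y), 165 tall (z), 0.36 kg. Origin: centre of its bottom face; x to its back (supply side), z to its top. It leans back 32 degrees on its lower back edge (x = +25 mm, z = 0). It balances at 17 degrees; pushed past that it drops onto its bottom and rocks; pushed fast it may topple on its face.
- carton: Rigid closed cardboard carton, a block 50 mm thick (x), 95 wide (y), 165 tall (z), 0.3 kg, left or right of the meter. Origin: centre of its bottom face; x to its back (supply side), z to its top. It leans back 32 degrees on its lower back edge (x = +25 mm, z = 0) and behaves like the meter.
- supply: Fixed grey metal box, 220 mm deep (x), 340 wide (y), 85 high, flat top; origin at the centre of its underside, z up; its black front is at x = -110 mm. The meter and carton lean on its top front edge; their top back edges are 140 mm above the table, 34 mm behind the front and 55 mm over the top, so closed fingers fit above the top behind them.
- bottle: Bystander: white plastic bottle, 52 mm diameter, 115 mm tall, standing to the left of the leaning things; origin at the centre of its underside.
- beaker: Bystander: empty glass beaker, 68 mm diameter, 85 mm tall, standing to the right of the leaning things; origin at the centre of its underside.
- vial: Bystander: small white jar, 32 mm diameter, 45 mm tall, standing on the rear half of the power supply's top; origin at the centre of its underside.
Mind the look-alikes: they are no part of the job. Of the things that look like the meter, the middle-sized one is meant.

How it is judged:
By the outcome, as a careful person would: the job done as asked, in the order asked, and still so for the second after the job is handed in, with the robot touching nothing.
It also fails if it takes over 64 s, if anything falls off the work surface, if the arm or the gripper's body presses on something with over 40 N, if the wrist force passes 120 N, or if a joint passes its speed limit or range.

## Robot

A 6-joint arm with a two-finger parallel gripper is mounted at the origin on the work surface. World frame = base frame: x ahead of the robot, y to its left, z up, the work surface at z = 0. Lengths are in m, angles in rad, forces in N, time in s.
With the tool pointing down it reaches from about 0.325 to 0.85 m from the base axis. Payload 4.4 kg.
Tool frame: the origin (TCP) lies on the front face of the gripper's body, between the roots of the fingers; the fingertips stand 97 mm ahead of it and the grasp point (between the pads) lies 78 mm ahead of it; z points along the fingers, y is the line along which they close (so a half turn about z gives the same grasp; the last joint's range is limited). The gripper opens to 94 mm and grips with 3 to 60 N. Pads are 16 mm wide; open, the fingers measure 119 mm over their backs; the gripper's body (75 mm by 177 mm) begins 78 mm behind the grasp point.
Start: joints at [-1.46, 0.207, 1.542, -0, 1.393, -0.15], TCP at [0.148, -0.556, 0.303] pointing down, gripper open.
Joint ranges: [-2.73, 2.73], [-0.86, 2.22], [0.23, 2.46], [-1.11, 4.25], [0.08, 2.63], [-2.82, 2.82]. Speed limits (rad/s): [2.79, 2.79, 3.14, 3.14, 3.14, 3.14].

## Interface

Orientations are given as a unit quaternion [x, y, z, w].
In Python, from plant import bot gives the robot as it stands.
- The arm moves only by the tool drive_tool, never from a script. Its argument "targets" is one flat list of numbers, 7 for each row, row after row: the shift along the tool's x, y, z in cm, then the turn, a rotation vector about the tool's x, y, z in rad, then the opening, from 0 (shut) to 1 (fully open). A call has 1 to 10 rows; each row is the pose to reach, as a shift and turn from the pose commanded when the call began, along the tool's axes at that moment; what a row does not reach only later rows make up. A row lasts 1/12 s, in which the tool goes at most 41.7 mm and 7.16 degrees, less where a joint would pass 70% of its speed; a pose out of reach is approached as far as the arm can. A call with a gripper value outside its range is refused whole. The fingers move at their own pace and stop on an object; "squeeze" is the grip in N (left out, the last holds). Time passes only in rows, so rows that repeat a pose let the fingers close. It gives the time, the measured TCP pose, the force, the opening and the grip force at its end, in the units of the state.
- bot.sense(): the state, without advancing time (a new reading comes with each control period).
- bot.read_camera(name): name is "scene" or "top" or "wrist"; returns a dict with "color" (384x512x3 uint8, blue, green, red), "K" (3x3 intrinsics, pixels), "xyz" and "orientation" of the camera in the world. Camera axes: x right, y down, z forward; pixel columns grow to the right and rows downward; lengths in m; the calibration is good to about 2 mm. The wrist camera is an equidistant fisheye: a pixel r from the principal point sees the ray r / f radians off the axis. A picture is of the moment at which its call begins. There is no depth.
- bot.job_done(): hands the job in; it is judged then, once.
Trained networks look in the newest picture that a camera, given by its name, has taken for a name from the list of things; names that differ only in an ending like _2 or _b are one class to them, and where a whole thing is asked for, a point or a joint stands for the part that bears it (a point fixed in the world has none). Each returns a list of dicts, best first, with "conf" (0 to 1); they miss things now and then, are a little off and sometimes report something else, mostly with a low value. They report only what shows in the picture. A call takes as long as a camera call. They do not tell look-alikes from the thing itself.
- bot.cut_out(camera, thing): "mask" (384x512 bool, what is visible of it) and "extent" ([left, top, right, bottom] in pixels, round what is visible of it).
The state is a dict: "clock": time; "joints": joint angles; "dq": joint speeds; "tau": joint torques, N m; "ee_pos": TCP position; "orientation": TCP orientation; "wrist_force": force on the tool from outside, world axes, zero at the start; "moment": the same for the moment, N m; "finger_gap": finger opening in m; "grasp_force": force on a finger pad.
Only numpy, scipy, OpenCV 4.12 (cv2) and the standard library are available. Lean on these libraries where they do the work, as an engineer would, in place of code of your own. Each camera call takes 0.05 s, during which the arm holds its last target. There are 200 camera calls.

## Working session

There is one attempt and no reset: what is moved stays moved. The work goes in short steps, Python scripts to look and compute and a tool call to move; the robot and the scene stay as the last step left them, time stands still between calls to the robot, and variables do not carry over. Pictures are saved under pics/ and viewed, at most 10 in all, crops included, and the job is handed in when it is done.

Besides the shell and the picture viewer there is one more tool, called after "Request:" as a command line: name --argument value ..., lists and objects as JSON in quotes. drive_tool: Moves the arm, as the interface text tells. Its arguments: {"type":"object","properties":{"targets":{"type":"array","items":{"type":"number"}},"squeeze":{"type":"number"}},"required":["targets"]}

```bash
mkdir -p pics; ls; python3 - <<'E'
from plant import bot
import cv2,numpy as np
s=bot.sense();print(s)
ims=[]
for c in("scene","top"):
    r=bot.read_camera(c);ims.append(r["color"]);print(c,r["K"],r["xyz"],r["orientation"])
    for t in("meter","carton","supply","bottle","beaker","vial"):
        for d in bot.cut_out(c,t):print(t,round(d["conf"],2),d["extent"],int(d["mask"].sum()))
    cv2.imwrite(f"pics/{c}0.png",cv2.resize(r["color"],(800,600)))
E
```

```text
pics
{'clock': 0.0, 'joints': array([-1.46050014e+00,  2.07394990e-01,  1.54293356e+00,  1.07704436e-05,
        1.39349616e+00, -1.50487581e-01]), 'dq': array([-0.00155047,  0.00018124, -0.00045897, -0.00033581, -0.00015504,
       -0.00253154]), 'tau': array([-1.71524898e-03, -3.70886135e+01, -2.81416976e+01,  6.96209050e-02,
        3.61443346e-02, -1.65802735e-04]), 'ee_pos': array([ 0.14819021, -0.55497094,  0.30151445]), 'orientation': array([ 9.91510523e-01,  1.30021681e-01,  2.77245150e-05, -1.11569600e-03]), 'wrist_force': array([ 0.01789632,  0.16436805, -0.33392144]), 'moment': array([-0.02355187,  0.02128618,  0.02453598]), 'grasp_force': 0.0, 'finger_gap': 0.09382197123706562}
scene [[405.18862544   0.         254.91422345]
 [  0.         405.18862544 196.78394092]
 [  0.           0.           1.        ]] [ 0.9231171  -0.55158742  0.66297048] [ 0.8597231   0.28825183 -0.13219596 -0.40038894]
meter 0.86 [99.2, 171.3, 205.5, 254.5] 5138
meter 0.85 [247.6, 158.0, 314.2, 214.4] 1532
meter 0.79 [218.7, 142.9, 261.3, 177.7] 939
supply 0.82 [230.1, 179.8, 401.6, 353.2] 17347
supply 0.64 [203.5, 200.0, 280.6, 276.3] 2500
bottle 0.73 [288.0, 142.0, 311.9, 168.2] 287
beaker 0.57 [181.1, 289.8, 221.1, 342.1] 1814
vial 0.88 [349.7, 230.7, 368.3, 257.6] 435
top [[478.77593715   0.         257.47782776]
 [  0.         478.77593715 189.06810345]
 [  0.           0.           1.        ]] [0.36489417 0.03005561 1.37339549] [ 0.71618692 -0.69622552  0.02960059 -0.03834222]
meter 0.78 [302.1, 212.6, 347.6, 301.6] 3660
meter 0.67 [195.7, 232.6, 236.1, 256.9] 963
meter 0.66 [244.9, 143.5, 278.3, 196.2] 1679
carton 0.86 [303.0, 137.1, 342.2, 189.7] 1981
supply 0.63 [220.2, 74.3, 354.0, 168.8] 8790
bottle 0.7 [194.7, 174.4, 213.7, 196.2] 351
beaker 0.93 [364.1, 140.8, 395.5, 166.6] 558
vial 0.66 [279.3, 82.5, 290.4, 97.5] 134
```

View pics/scene0.png

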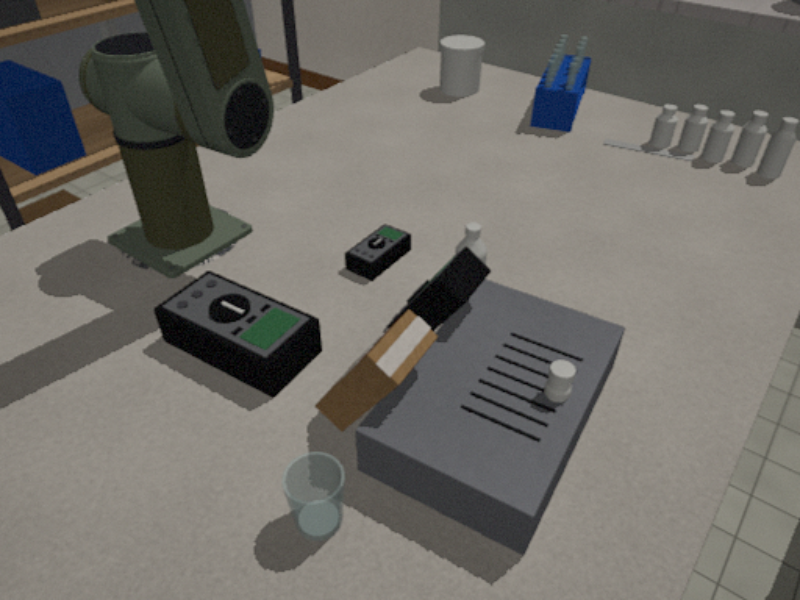

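View pics/top0.png

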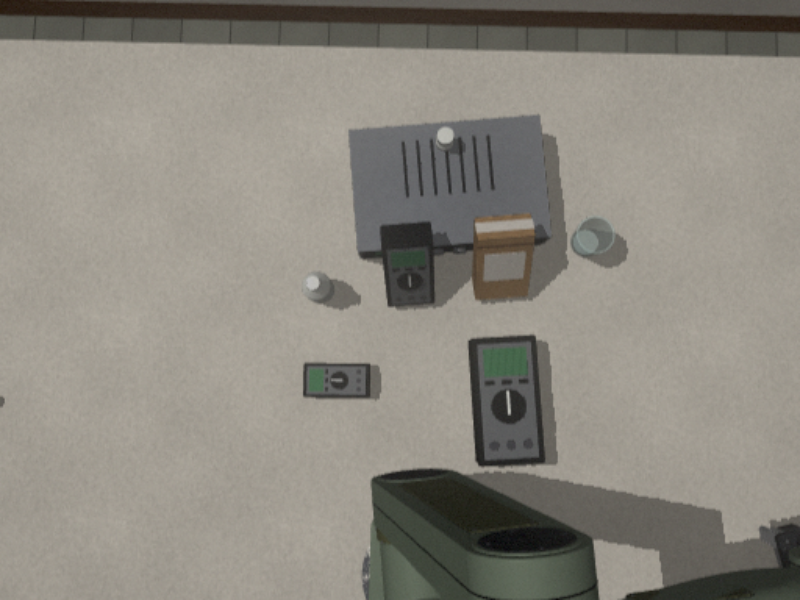

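The pictures show the leaning meter (top view, 800-scale, ≈(408,265)) and the carton to its right (≈(503,255)). The look-alikes lie flat at (507,400) and (337,380), and the vial stands at (445,137). Next I compute world positions.

```bash
cat > h.py <<'E'
import numpy as np
from scipy.spatial.transform import Rotation as R
def ray(K,p,q,uv,z):
    d=R.from_quat(q).apply(np.linalg.inv(K)@[uv[0],uv[1],1.]);return p+d*(z-p[2])/d[2]
E
python3 - <<'E'
from plant import bot
from h import *
import cv2
r=bot.read_camera("top");K,p,q=r["K"],r["xyz"],r["orientation"]
for n,z,pts in(("supplytop",.085,[(349,130),(540,115),(551,238),(357,252)]),("meter top back edge",.14,[(381,226),(431,223)]),("carton top back",.14,[(474,219),(532,214)]),("meter low front",.0265,[(388,305),(434,303)]),("carton low front",.0265,[(475,299),(529,297)]),("vial",.13,[(445,133)]),("bottle top",.115,[(313,283)])):
    print(n,[ray(K,p,q,np.array(u)/1.5625,z).round(3)[:2] for u in pts])
x0,y0,x1,y1=210,70,360,205
cv2.imwrite("pics/topc.png",cv2.resize(r["color"][y0:y1,x0:x1],None,fx=4.4,fy=4.4,interpolation=cv2.INTER_CUBIC))
E
```

```text
supplytop [array([0.78 , 0.151]), array([ 0.816, -0.186]), array([ 0.596, -0.208]), array([0.563, 0.129])]
meter top back edge [array([0.599, 0.086]), array([0.606, 0.003])]
carton top back [array([ 0.615, -0.069]), array([ 0.626, -0.166])]
meter low front [array([0.476, 0.074]), array([ 0.482, -0.009])]
carton low front [array([ 0.492, -0.083]), array([ 0.498, -0.18 ])]
vial [array([ 0.765, -0.018])]
bottle top [array([0.503, 0.199])]
```

View pics/topc.png

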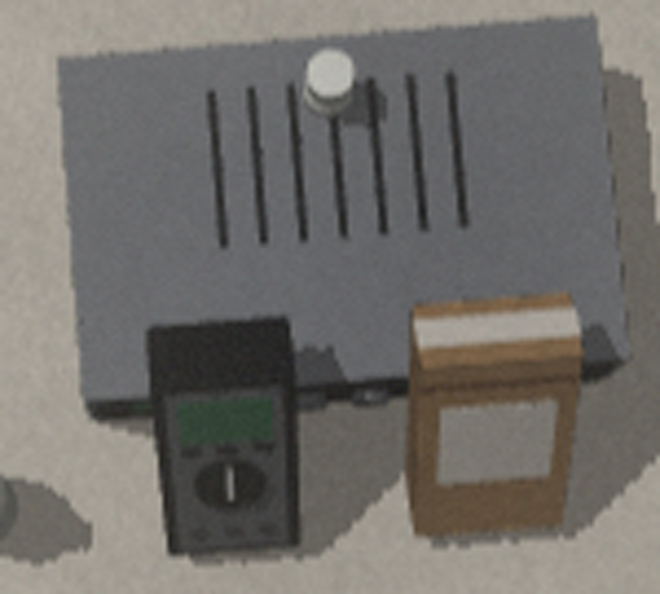

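The crop confirms the edges: meter top back edge at about (150,325)–(290,318) and carton at about (413,305)–(575,293). Everything fits the given sizes, and the yaw is about 0.098 rad. First I move towards a point behind the meter's top, high up.

Request:
drive_tool --targets '[1, -0.7, 0, 0, 0, 0.02, 0.4, 3, -2.2, 0, 0, 0, 0.03, 0.4, 6, -4.4, 0, 0, 0, 0.05, 0.4, 9, -6.6, 0, 0, 0, 0.07, 0.4, 12, -8.8, 0, 0, 0, 0.09, 0.4, 15, -11, 0, 0, 0, 0.11, 0.4, 18, -13.3, 0, 0, 0, 0.13, 0.4, 21, -15.5, 0, 0, 0, 0.15, 0.4, 24, -17.7, 0, 0, 0, 0.163, 0.4, 27, -20, 0, 0, 0, 0.163, 0.4]'

```text
clock: 1.58
ee_pos: [0.3584, -0.2912, 0.303]
orientation: [0.999, 0.048, 0.0, 0.0]
wrist_force: [0.1, -1.1, 0.1]
finger_gap: 0.0381
grasp_force: 0.0
```

```bash
cat >> h.py <<'E'
S=.098
def go(s,x,y,z,yaw=S):
    r=R.from_quat(s["orientation"]);sh=r.inv().apply(np.array([x,y,z])-s["ee_pos"])*100
    t=R.from_matrix(np.array([[np.cos(yaw),np.sin(yaw),0],[np.sin(yaw),-np.cos(yaw),0],[0,0,-1]]).T)
    print("ee",s["ee_pos"].round(4),"t",s["clock"],"F",s["wrist_force"].round(2),"shift",sh.round(2),"rot",(r.inv()*t).as_rotvec().round(3))
E
python3 -c "
from plant import bot
from h import *
go(bot.sense(),.629,.047,.30)"
```

```text
ee [ 0.3584 -0.2912  0.303 ] t 1.5833 F [ 0.11 -1.09  0.08] shift [ 30.21 -31.05   0.29] rot [ 0.001 -0.001 -0.001]
```

Request:
drive_tool --targets '[2, -2, 0, 0, 0, 0, 0.4, 4.5, -4.6, 0, 0, 0, 0, 0.4, 7, -7.2, 0, 0, 0, 0, 0.4, 9.5, -9.8, 0, 0, 0, 0, 0.4, 12, -12.3, 0, 0, 0, 0, 0.4, 14.5, -14.9, 0, 0, 0, 0, 0.4, 17, -17.5, 0, 0, 0, 0, 0.4, 19.5, -20, 0, 0, 0, 0, 0.4, 22, -22.6, 0, 0, 0, 0, 0.4, 24.5, -25.2, 0, 0, 0, 0, 0.4]'

```text
clock: 2.42
ee_pos: [0.5777, -0.0163, 0.3028]
orientation: [0.999, 0.049, 0.0, 0.0]
wrist_force: [0.9, -0.4, -0.4]
finger_gap: 0.0375
grasp_force: 0.0
```

Request:
drive_tool --targets '[2, -2, 0, 0, 0, 0, 0.4, 4, -4, 0, 0, 0, 0, 0.4, 5.2, -5.3, 0, 0, 0, 0, 0.4, 5.7, -5.85, 0, 0, 0, 0, 0.4, 5.7, -5.85, 0, 0, 0, 0, 0.4, 5.7, -5.85, 0, 0, 0, 0, 0.4]'

```text
clock: 2.92
ee_pos: [0.6274, 0.0455, 0.3024]
orientation: [0.999, 0.049, -0.001, 0.0]
wrist_force: [-0.5, 0.7, -0.8]
finger_gap: 0.0376
grasp_force: 0.0
```

```bash
python3 -c "
from plant import bot
from h import *
import cv2
go(bot.sense(),.629,.047,.205)
a=bot.read_camera('wrist')['color'];b=bot.read_camera('scene')['color']
cv2.imwrite('pics/w1.png',cv2.resize(np.hstack([a,b]),(800,300)))"
```

```text
ee [0.6274 0.0455 0.3024] t 2.9167 F [-0.46  0.73 -0.8 ] shift [ 0.18 -0.14  9.74] rot [0.    0.001 0.   ]
```

View pics/w1.png

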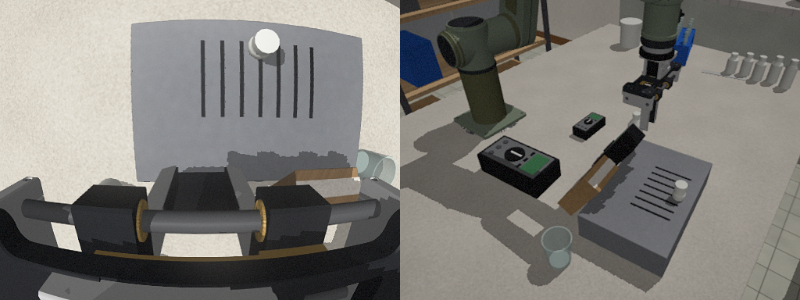

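The wrist view shows the fingers centred on the meter's dark top, with the fingertips at row ~168, just beyond its back edge. The vial is well away at (265,42). I'll shift back slightly and descend.

Request:
drive_tool --targets '[0.5, -0.1, 0, 0, 0, 0, 0.4, 0.7, -0.1, 1, 0, 0, 0, 0.4, 0.7, -0.1, 2.5, 0, 0, 0, 0.4, 0.7, -0.1, 4, 0, 0, 0, 0.4, 0.7, -0.1, 5, 0, 0, 0, 0.4, 0.7, -0.1, 6, 0, 0, 0, 0.4, 0.7, -0.1, 6.5, 0, 0, 0, 0.4, 0.7, -0.1, 7, 0, 0, 0, 0.4, 0.7, -0.1, 7.3, 0, 0, 0, 0.4, 0.7, -0.1, 7.3, 0, 0, 0, 0.4]'

```text
clock: 3.85
ee_pos: [0.6346, 0.0475, 0.2292]
orientation: [0.999, 0.049, -0.0, -0.0]
wrist_force: [-0.6, 0.7, -1.1]
finger_gap: 0.0374
grasp_force: 0.0
```

```bash
python3 -c "
from plant import bot
from h import *
import cv2
go(bot.sense(),.629,.047,.205)
a=bot.read_camera('wrist')['color'];b=bot.read_camera('scene')['color'][80:250,180:400]
cv2.imwrite('pics/w2.png',np.hstack([cv2.resize(a,(400,300)),cv2.resize(b,(400,300))]))"
```

```text
ee [0.6346 0.0475 0.2292] t 3.85 F [-0.56  0.69 -1.14] shift [-0.56 -0.01  2.42] rot [-0.     0.001 -0.   ]
```

View pics/w2.png

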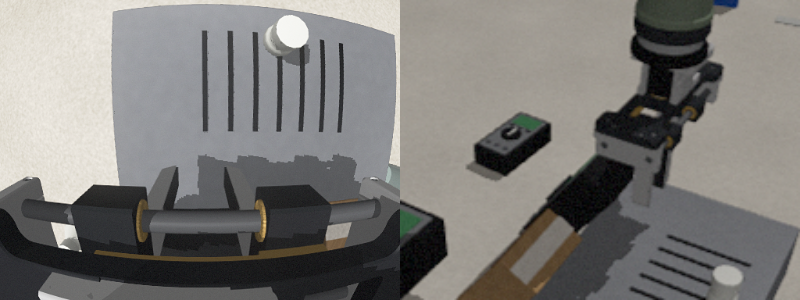

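The fingers are now behind the meter with no contact. I descend the rest of the way, then push forward slowly.

Request:
drive_tool --targets '[0, 0, 1, 0, 0, 0, 0.4, 0, 0, 2, 0, 0, 0, 0.4, 0, 0, 2.3, 0, 0, 0, 0.4, -0.5, 0, 2.3, 0, 0, 0, 0.4, -1, 0, 2.3, 0, 0, 0, 0.4, -1.4, 0, 2.3, 0, 0, 0, 0.4, -1.7, 0, 2.3, 0, 0, 0, 0.4, -2, 0, 2.3, 0, 0, 0, 0.4, -2.2, 0, 2.3, 0, 0, 0, 0.4, -2.4, 0, 2.3, 0, 0, 0, 0.4]'

```text
clock: 4.78
ee_pos: [0.6111, 0.0451, 0.2075]
orientation: [0.999, 0.049, 0.001, 0.0]
wrist_force: [1.1, -0.4, 0.5]
finger_gap: 0.0375
grasp_force: 0.5
```

Request:
drive_tool --targets '[-0.2, 0, 0, 0, 0, 0, 0.4, -0.4, 0, 0, 0, 0, 0, 0.4, -0.6, 0, 0, 0, 0, 0, 0.4, -0.8, 0, 0, 0, 0, 0, 0.4, -1, 0, 0, 0, 0, 0, 0.4, -1.2, 0, 0, 0, 0, 0, 0.4, -1.4, 0, 0, 0, 0, 0, 0.4, -1.6, 0, 0, 0, 0, 0, 0.4, -1.8, 0, 0, 0, 0, 0, 0.4, -2, 0, 0, 0, 0, 0, 0.4]'

```text
clock: 5.62
ee_pos: [0.5906, 0.0432, 0.2065]
orientation: [0.999, 0.049, -0.0, -0.0]
wrist_force: [-0.0, 0.6, 0.6]
finger_gap: 0.0373
grasp_force: 0.1
```

```bash
python3 -c "
from plant import bot
from h import *
import cv2
go(bot.sense(),.5515,.039,.205)
a=bot.read_camera('top')['color'][60:220,180:380];b=bot.read_camera('scene')['color'][80:250,180:400]
cv2.imwrite('pics/w3.png',np.hstack([cv2.resize(a,(400,300)),cv2.resize(b,(400,300))]))"
```

```text
ee [0.5906 0.0432 0.2065] t 5.6167 F [-0.05  0.62  0.55] shift [-3.93  0.03  0.16] rot [-0.  0. -0.]
```

View pics/w3.png

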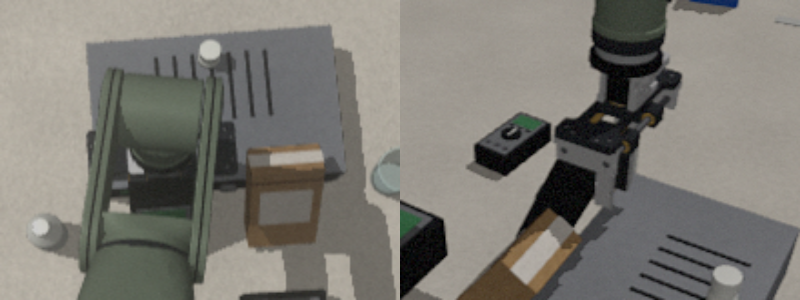

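The scene view shows the meter already steeper against the fingers, with the carton untouched. I keep pushing, slower.

Request:
drive_tool --targets '[-0.15, 0, 0, 0, 0, 0, 0.4, -0.3, 0, 0, 0, 0, 0, 0.4, -0.45, 0, 0, 0, 0, 0, 0.4, -0.6, 0, 0, 0, 0, 0, 0.4, -0.75, 0, 0, 0, 0, 0, 0.4, -0.9, 0, 0, 0, 0, 0, 0.4, -1.05, 0, 0, 0, 0, 0, 0.4, -1.2, 0, 0, 0, 0, 0, 0.4, -1.3, 0, 0, 0, 0, 0, 0.4, -1.4, 0, 0, 0, 0, 0, 0.4]'

```text
clock: 6.55
ee_pos: [0.5768, 0.0418, 0.2066]
orientation: [0.999, 0.049, -0.0, -0.0]
wrist_force: [-0.3, 0.1, -0.0]
finger_gap: 0.0377
grasp_force: 0.0
```

Request:
drive_tool --targets '[-0.1, 0, 0, 0, 0, 0, 0.4, -0.2, 0, 0, 0, 0, 0, 0.4, -0.3, 0, 0, 0, 0, 0, 0.4, -0.4, 0, 0, 0, 0, 0, 0.4, -0.5, 0, 0, 0, 0, 0, 0.4, -0.6, 0, 0, 0, 0, 0, 0.4, -0.7, 0, 0, 0, 0, 0, 0.4, -0.8, 0, 0, 0, 0, 0, 0.4, -0.9, 0, 0, 0, 0, 0, 0.4, -1.0, 0, 0, 0, 0, 0, 0.4]'

```text
clock: 7.38
ee_pos: [0.5669, 0.0408, 0.2067]
orientation: [0.999, 0.049, 0.0, 0.0]
wrist_force: [-0.0, 0.1, 0.3]
finger_gap: 0.0376
grasp_force: 0.0
```

Request:
drive_tool --targets '[0, 0, 0, 0, 0, 0, 0.4, 0, 0, 0, 0, 0, 0, 0.4, 0, 0, 0, 0, 0, 0, 0.4, 0, 0, 0, 0, 0, 0, 0.4, 0, 0, 0, 0, 0, 0, 0.4, 0, 0, 0, 0, 0, 0, 0.4]'

```text
clock: 7.88
ee_pos: [0.567, 0.0408, 0.2067]
orientation: [0.999, 0.049, 0.0, 0.0]
wrist_force: [0.7, 0.2, 0.6]
finger_gap: 0.0378
grasp_force: 0.0
```

```bash
python3 -c "
from plant import bot
from h import *
import cv2
go(bot.sense(),.5515,.039,.205)
a=bot.read_camera('wrist')['color'];b=bot.read_camera('scene')['color'][80:250,180:400]
cv2.imwrite('pics/w4.png',np.hstack([cv2.resize(a,(400,300)),cv2.resize(b,(400,300))]))"
```

```text
ee [0.567  0.0408 0.2067] t 7.8833 F [0.75 0.19 0.62] shift [-1.56  0.03  0.17] rot [ 0. -0. -0.]
```

View pics/w4.png

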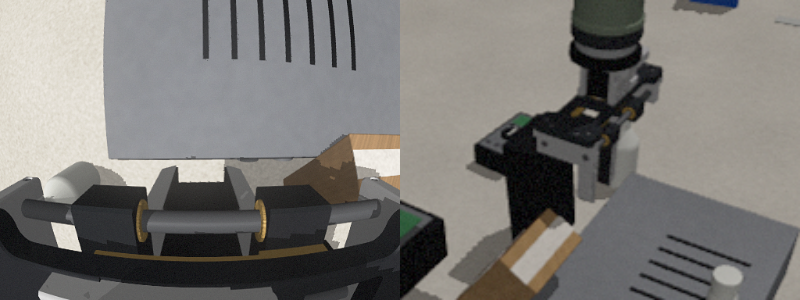

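The meter now stands upright, free of the fingers (scene crop ≈(540,190)). I back off, rise and move behind the carton.

Request:
drive_tool --targets '[1, 0, 0, 0, 0, 0, 0.4, 2.5, 0, -0.5, 0, 0, 0, 0.4, 3.5, 0, -2, 0, 0, 0, 0.4, 4, 0, -4, 0, 0, 0, 0.4, 4, 0, -6.5, 0, 0, 0, 0.4, 4, 0, -9, 0, 0, 0, 0.4, 4, 0, -11, 0, 0, 0, 0.4, 4.5, 1.5, -11.5, 0, 0, 0, 0.4, 5, 4, -11.5, 0, 0, 0, 0.4, 5.5, 6.5, -11.5, 0, 0, 0, 0.4]'

```text
clock: 8.82
ee_pos: [0.6286, -0.0194, 0.3219]
orientation: [0.999, 0.05, 0.001, 0.0]
wrist_force: [1.0, -0.6, -0.5]
finger_gap: 0.0374
grasp_force: 0.0
```

Request:
drive_tool --targets '[0.5, 2.5, 0, 0, 0, 0, 0.4, 1, 5, 0, 0, 0, 0, 0.4, 1.4, 7.5, 0, 0, 0, 0, 0.4, 1.4, 9, 0, 0, 0, 0, 0.4, 1.4, 9.8, 0, 0, 0, 0, 0.4, 1.4, 9.8, 1, 0, 0, 0, 0.4, 1.4, 9.8, 3, 0, 0, 0, 0.4, 1.4, 9.8, 5, 0, 0, 0, 0.4, 1.4, 9.8, 6, 0, 0, 0, 0.4, 1.4, 9.8, 6, 0, 0, 0, 0.4]'

```text
clock: 9.65
ee_pos: [0.6494, -0.1129, 0.2572]
orientation: [0.999, 0.05, -0.004, -0.002]
wrist_force: [-1.1, -0.3, -0.3]
finger_gap: 0.0377
grasp_force: 0.0
```

```bash
python3 -c "
from plant import bot
from h import *
import cv2
go(bot.sense(),.652,-.115,.206)
a=bot.read_camera('wrist')['color'];b=bot.read_camera('scene')['color'][80:250,180:400]
cv2.imwrite('pics/w5.png',np.hstack([cv2.resize(a,(400,300)),cv2.resize(b,(400,300))]))"
```

```text
ee [ 0.6494 -0.1129  0.2572] t 9.65 F [-1.08 -0.34 -0.25] shift [0.27 0.25 5.12] rot [-0.004  0.007  0.001]
```

View pics/w5.png

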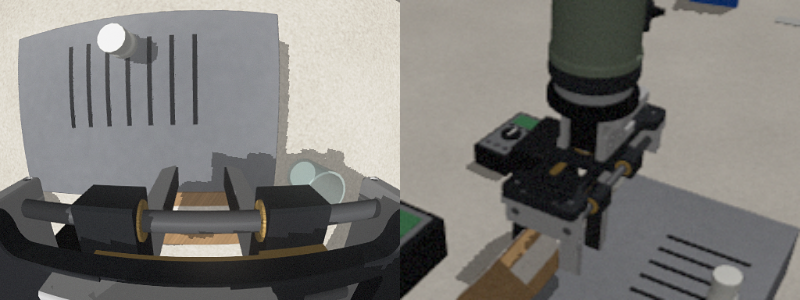

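The fingers sit just behind the carton's top edge (brown edge at wrist view row ~195, between the fingers) and are clear of the vial and beaker. I descend and push.

Request:
drive_tool --targets '[0.3, 0.3, 0.5, 0, 0, 0, 0.4, 0.3, 0.3, 1.5, 0, 0, 0, 0.4, 0.3, 0.3, 2.5, 0, 0, 0, 0.4, 0.3, 0.3, 3.5, 0, 0, 0, 0.4, 0.3, 0.3, 4.5, 0, 0, 0, 0.4, 0.3, 0.3, 5, 0, 0, 0, 0.4, 0.1, 0.3, 5, 0, 0, 0, 0.4, -0.3, 0.3, 5, 0, 0, 0, 0.4, -0.8, 0.3, 5, 0, 0, 0, 0.4, -1.2, 0.3, 5, 0, 0, 0, 0.4]'

```text
clock: 10.58
ee_pos: [0.6397, -0.119, 0.2124]
orientation: [0.999, 0.049, 0.0, 0.0]
wrist_force: [1.1, 0.6, -0.0]
finger_gap: 0.0378
grasp_force: 0.0
```

Request:
drive_tool --targets '[-0.3, 0, 0, 0, 0, 0, 0.4, -0.6, 0, 0, 0, 0, 0, 0.4, -0.8, 0, 0, 0, 0, 0, 0.4, -1, 0, 0, 0, 0, 0, 0.4, -1.2, 0, 0, 0, 0, 0, 0.4, -1.4, 0, 0, 0, 0, 0, 0.4, -1.6, 0, 0, 0, 0, 0, 0.4, -1.8, 0, 0, 0, 0, 0, 0.4, -2, 0, 0, 0, 0, 0, 0.4, -2.2, 0, 0, 0, 0, 0, 0.4]'

```text
clock: 11.42
ee_pos: [0.6177, -0.1209, 0.2115]
orientation: [0.999, 0.049, -0.0, -0.0]
wrist_force: [-0.0, 0.0, -0.1]
finger_gap: 0.0377
grasp_force: 0.2
```

Request:
drive_tool --targets '[-0.2, 0, 0, 0, 0, 0, 0.4, -0.4, 0, 0, 0, 0, 0, 0.4, -0.6, 0, 0, 0, 0, 0, 0.4, -0.75, 0, 0, 0, 0, 0, 0.4, -0.9, 0, 0, 0, 0, 0, 0.4, -1.05, 0, 0, 0, 0, 0, 0.4, -1.2, 0, 0, 0, 0, 0, 0.4, -1.35, 0, 0, 0, 0, 0, 0.4, -1.5, 0, 0, 0, 0, 0, 0.4, -1.6, 0, 0, 0, 0, 0, 0.4]'

```text
clock: 12.25
ee_pos: [0.6019, -0.1225, 0.2116]
orientation: [0.999, 0.049, -0.0, -0.0]
wrist_force: [-0.2, 0.0, -0.1]
finger_gap: 0.0375
grasp_force: 0.0
```

```bash
python3 -c "
from plant import bot
from h import *
go(bot.sense(),.585,-.122,.206)"
```

```text
ee [ 0.6019 -0.1225  0.2116] t 12.25 F [-0.23  0.04 -0.05] shift [-1.67 -0.22  0.56] rot [-0.  0. -0.]
```

Balance should come at TCP x ≈ 0.590, so I push slowly past it, let the carton settle and look.

Request:
drive_tool --targets '[-0.15, 0, 0, 0, 0, 0, 0.4, -0.3, 0, 0, 0, 0, 0, 0.4, -0.45, 0, 0, 0, 0, 0, 0.4, -0.6, 0, 0, 0, 0, 0, 0.4, -0.7, 0, 0, 0, 0, 0, 0.4, -0.8, 0, 0, 0, 0, 0, 0.4, -0.9, 0, 0, 0, 0, 0, 0.4, -1.0, 0, 0, 0, 0, 0, 0.4, -1.1, 0, 0, 0, 0, 0, 0.4, -1.2, 0, 0, 0, 0, 0, 0.4]'

```text
clock: 13.08
ee_pos: [0.5901, -0.1237, 0.2117]
orientation: [0.999, 0.049, -0.0, 0.0]
wrist_force: [-0.3, -0.5, -0.2]
finger_gap: 0.0374
grasp_force: 0.0
```

Request:
drive_tool --targets '[-0.1, 0, 0, 0, 0, 0, 0.4, -0.2, 0, 0, 0, 0, 0, 0.4, -0.3, 0, 0, 0, 0, 0, 0.4, -0.4, 0, 0, 0, 0, 0, 0.4, -0.4, 0, 0, 0, 0, 0, 0.4, -0.4, 0, 0, 0, 0, 0, 0.4, -0.4, 0, 0, 0, 0, 0, 0.4, -0.4, 0, 0, 0, 0, 0, 0.4, -0.4, 0, 0, 0, 0, 0, 0.4, -0.4, 0, 0, 0, 0, 0, 0.4]'

```text
clock: 13.92
ee_pos: [0.5862, -0.1241, 0.2116]
orientation: [0.999, 0.049, -0.0, -0.0]
wrist_force: [0.1, -0.1, 0.2]
finger_gap: 0.0377
grasp_force: 0.0
```

```bash
python3 -c "
from plant import bot
from h import *
import cv2
go(bot.sense(),.585,-.122,.206)
a=bot.read_camera('wrist')['color'];b=bot.read_camera('scene')['color'][80:250,180:400]
cv2.imwrite('pics/w6.png',np.hstack([cv2.resize(a,(400,300)),cv2.resize(b,(400,300))]))"
```

```text
ee [ 0.5862 -0.1241  0.2116] t 13.9167 F [ 0.06 -0.11  0.19] shift [-0.1  -0.22  0.56] rot [-0.  0. -0.]
```

View pics/w6.png

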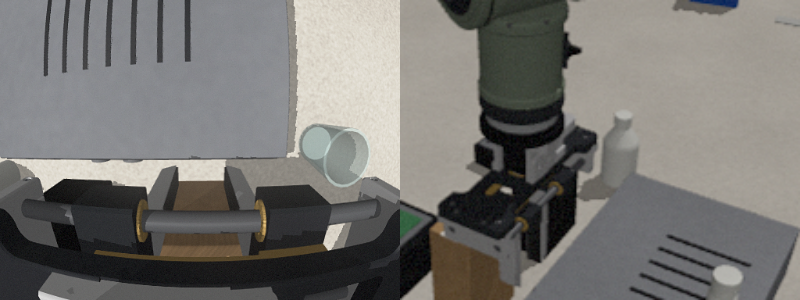

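The carton looks upright at (470,265), and the meter is visible behind the gripper at about (550,230). I retreat up and back, then check.

Request:
drive_tool --targets '[1, 0, 0, 0, 0, 0, 0.4, 2.5, 0, -0.5, 0, 0, 0, 0.4, 3.5, 0, -2, 0, 0, 0, 0.4, 4, 0, -4, 0, 0, 0, 0.4, 4, 0, -6.5, 0, 0, 0, 0.4, 4, 0, -9, 0, 0, 0, 0.4, 4, 0, -11, 0, 0, 0, 0.4, 4, 2, -12, 0, 0, 0, 0.4, 4, 5, -12, 0, 0, 0, 0.4, 4, 8, -12, 0, 0, 0, 0.4]'

```text
clock: 14.85
ee_pos: [0.6345, -0.1999, 0.3337]
orientation: [0.999, 0.05, 0.002, 0.001]
wrist_force: [0.6, 1.0, -0.4]
finger_gap: 0.0379
grasp_force: 0.0
```

Request:
drive_tool --targets '[0, 3, 0, 0, 0, 0, 0.4, 0, 6, 0, 0, 0, 0, 0.4, 0, 9, 0, 0, 0, 0, 0.4, 0, 12, 0, 0, 0, 0, 0.4, -1, 15, 0, 0, 0, 0, 0.4, -2, 18, 0, 0, 0, 0, 0.4, -3, 20, 0, 0, 0, 0, 0.4, -3, 20, 0, 0, 0, 0, 0.4, -3, 20, 0, 0, 0, 0, 0.4, -3, 20, 0, 0, 0, 0, 0.4]'

```text
clock: 15.68
ee_pos: [0.6237, -0.4011, 0.3314]
orientation: [0.999, 0.049, 0.0, -0.001]
wrist_force: [-0.5, 0.4, 0.3]
finger_gap: 0.0378
grasp_force: 0.0
```

```bash
python3 -c "
from plant import bot
from h import *
import cv2
go(bot.sense(),.585,-.122,.206)
a=bot.read_camera('top')['color'][60:220,180:420];b=bot.read_camera('scene')['color'][80:330,130:400]
cv2.imwrite('pics/w7.png',np.hstack([cv2.resize(a,(400,300)),cv2.resize(b,(400,370))[:300]]))"
```

```text
ee [ 0.6237 -0.4011  0.3314] t 15.6833 F [-0.48  0.37  0.29] shift [ -1.12 -28.14  12.57] rot [-0.001 -0.     0.   ]
```

View pics/w7.png

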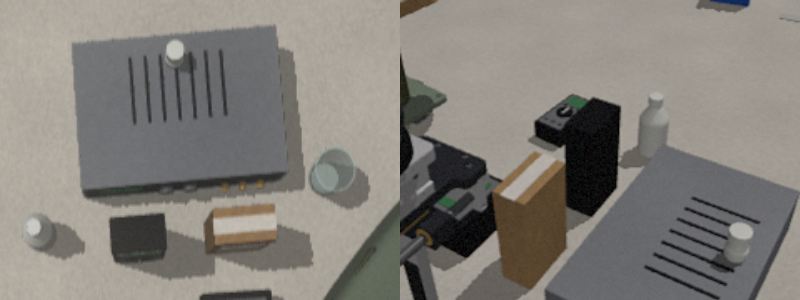

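Both stand upright and clear of the supply: the meter at (138,237) and the carton at (240,228) in the top crop. The bottle, beaker and vial are unmoved.

```bash
python3 -c "
from plant import bot
print(bot.job_done())"
```

```text
the job is handed in; nothing more can be done
None
```

The meter and then the carton were each tipped back upright; both stand on their own, clear of the power supply, with the bottle, beaker and vial untouched, and the job was handed in at about 16 s (no verdict was returned).

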